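Set and lock the depth spindle of a portion press

TASK

Fit the open-ended spanner over the flat head of the portion press's spindle, handle on the ledge side, and swing it clockwise (seen from above) until its handle rests against the upright stop pin, then let go of it. With the spanner left there to hold the spindle still, turn the locknut below it clockwise by its lever until it is fully tight. Then lift the spanner off and lay it flat back in its tray, leaving the spindle at its setting and the other things where they are.

Things in the scene. Friction and masses are not known exactly. Their poses are not given: they have to be found in the camera images.
- press: aluminium portion press on a 180x170 base. Origin on the spindle axis at the worktop; z up; column at +x. A steel quadrant ledge, top at z=113, radius 41 to 68 round the axis, runs from +y to 55 deg anticlockwise of it; outside it nothing down to the base. The upright stop pin (10 diameter, top at z=134) stands at x=+13, y=+54. Behind, a shelf overhangs the worktop from world x=0.61 m, 0.43 m up.
- spindle (a joint): angle of the spindle about the upright axis, rad, growing clockwise seen from above. 0 = the setting, head's long way and pointer along press +y; it starts at -0.25 to -0.70 (anticlockwise of it). Limits -1.0 and 0.6. Stays where left (friction 0.12 Nm, 0.02 Nms/rad damping).
- spindle_head (a point): point on the spindle axis at the foot of the flat head, 113 above the worktop, on a 44 diameter shoulder disc; turns with the spindle. Its y axis is the head's long way and points to the ledge side, along the dark pointer; z up. The head is 14 thick (along x), 36 long (along y), has upright flats to 14 above this point and a roof-like top with a ridge along y, 21 above this point.
- locknut (a joint): angle of the locknut relative to the spindle, rad, growing clockwise seen from above: starts at 0 to 0.35 (slack), 1.13 = tight against its stop. Friction against the spindle 0.35 Nm, more than the spindle's own, so it drags a spindle that is not held along with it: about 4.5 N at the lever pin.
- lever_pin (a point): top centre of the upright round pin (14 diameter, its top 37 above the lever rod) at the end of the locknut's lever, 78 from the spindle axis, 141 above the worktop. It moves on a circle round the axis; at locknut 0 it stands 150 deg clockwise (seen from above) of spindle_head's +y.
- spanner: loose steel open-ended spanner, 0.13 kg, 150 long, 34 wide at the jaws. Origin: centre of the jaw slot, on the underside; handle along +y, z up. Slot 15.6 wide, open at its -y end (y=-22), closed at y=+22; jaws 10 thick; handle 16 wide, from y=34 to 128, 10 thick, from y=76 on 14 thick.
- spanner_grip (a point): middle of the thick part of the handle, 98 from the spanner's origin, 7 above its underside: the place to take it. Fitted, the spanner lies flat on the shoulder disc and ledge with its origin at spindle_head and its y along spindle_head's y, with 0.045 rad play either way. At the setting the handle's side touches the stop pin.
- tray: fixed shallow steel tray, 110 (x) x 250 (y), wall 3 thick and 14 high, floor 3 thick; origin at the centre of its underside. The spanner starts in it, handle towards +y, lying free on the floor.
- mise_bowl: small steel bowl, 115 across, 38 high, bystander; origin at its underside
- small_ring: steel forming ring 41 across, 36 high, bystander
- large_ring: steel forming ring 64 across, 36 high, bystander
- timer: round kitchen timer 62 across, 54 high, bystander
- salt_shaker: steel shaker 69 across, 96 high, bystander
- probe: folding food thermometer 226 long, bystander at the front left

How it is judged (in metres and radians):
On the way, in this order (a step that is already met when the one before it is completed fails the run):
1. the spanner sits on the spindle's flats, handle on the ledge side, the spindle is swung to its setting, the locknut still slack and the spanner let go (horizontal distance between spanner and spindle_head below 0.009 m and z of spanner in the frame of spindle_head between -0.005 and 0.005 m and angle between the y axis of spanner and the y axis of spindle_head, either way round below 0.13 rad and y of spanner_grip in the frame of press above 0.07 m and value of joint spindle between -0.13 and 0.13 rad and value of joint locknut below 0.7 rad and contact force between the fingers and spanner below 0.2 N), for 0.2 s.
2. the locknut is tight while the spanner still holds the spindle at its setting (horizontal distance between spanner and spindle_head below 0.009 m and z of spanner in the frame of spindle_head between -0.005 and 0.005 m and angle between the y axis of spanner and the y axis of spindle_head, either way round below 0.13 rad and y of spanner_grip in the frame of press above 0.07 m and value of joint spindle between -0.13 and 0.13 rad and value of joint locknut above 1 rad), for 0.2 s.
At the end, for the whole second after the job is handed in: the spindle is within 0.13 rad of its setting, the locknut is past 1.0 rad (tight at 1.13), and the spanner lies at rest flat on the tray's floor, both its ends between the walls (value of joint spindle between -0.13 and 0.13 rad and value of joint locknut above 1 rad and x of spanner_grip in the frame of tray between -0.047 and 0.047 m and x of spanner in the frame of tray between -0.047 and 0.047 m and z of spanner in the frame of tray below 0.008 m and z of spanner_grip in the frame of tray below 0.015 m and y of spanner in the frame of tray between -0.12 and 0.12 m and y of spanner_grip in the frame of tray between -0.12 and 0.12 m and linear speed of spanner below 0.02 m/s); the robot touches nothing.
It fails at once if the spindle is dragged more than 0.25 rad clockwise past its setting (value of joint spindle above 0.25 rad).
It fails at once if the locknut is tightened while the spindle is away from its setting (value of joint spindle below -0.25 rad and value of joint locknut above 0.8 rad).
It fails at once if a bystander is moved more than 40 mm (distance of any of mise_bowl, small_ring, large_ring, timer, salt_shaker, probe from where it was at the start of the episode above 0.04 m).
It also fails if it takes over 72 s, if anything falls off the work surface, if the arm or the gripper's body presses on something with over 40 N, if the wrist force passes 120 N, or if a joint passes its speed limit or range.

ROBOT

A 7-joint arm with a two-finger parallel gripper is mounted at the origin on a cart in front of the work surface, level with it; the furniture and walls round the work are solid. World frame = base frame: x ahead of the robot, y to its left, z up, the work surface at z = 0. Lengths are in m, angles in degrees, forces in N, time in s.
With the tool pointing down it reaches from about 0.425 to 0.875 m from the base axis. Payload 4.7 kg.
Tool frame: the origin (TCP) lies between the finger pads; the fingertips stand 19 mm ahead of it and the grasp point (between the pads) is the TCP; x points along the fingers, z is the direction in which the jaws open and shut, and the axes are right-handed (so a half turn about x gives the same grasp; the last joint's range is limited). The gripper opens to 87 mm and grips with 3 to 60 N. Pads are 19 mm wide; open, the fingers measure 117 mm over their backs; the gripper's body (75 mm by 190 mm) begins 51 mm behind the grasp point.
Start: joints at [76.037, 18.392, -4.016, 83.108, 1.295, 78.541, -3.26], TCP at [0.166, -0.629, 0.242] pointing down, gripper open.
Joint ranges: [-163.93, 163.93], [-17.29, 119.83], [-79.2, 71.16], [3.27, 140.29], [-89.18, 269.18], [5.43, 117.66], [-154.24, 154.24]. Speed limits (degrees/s): [147.25, 147.25, 180, 180, 180, 180, 180].

INTERFACE

Orientations are given as [roll, pitch, yaw] about the fixed x, y, z axes, in that order (R = Rz(yaw) Ry(pitch) Rx(roll)).
In Python, from cell import monitor, read_camera, camera_model, env, regions_of gives the robot as it stands. The module is installed in compiled form; this text tells all that it offers.
- The arm moves only by the tool step_arm, never from a script. Its argument "deltas" is a list of rows, each a list of 5 numbers: the gripper's target within -1 to 1 (fully open at 1, half-way at 0, shut at -1), then the shift along the tool's x, y, z in m, then the turn about the tool's x in degrees. A call has 1 to 12 rows; each row is the pose to reach, as a shift and turn from the pose commanded when the call began, along the tool's axes at that moment; what a row does not reach only later rows make up. A row lasts 1/8 s, in which the tool goes at most 62.5 mm and 10.7 degrees, less where a joint would pass 70% of its speed; a pose out of reach is approached as far as the arm can. A call with a gripper value outside its range is refused whole. The fingers move at their own pace and stop on an object; "newtons" is the grip in N (left out, the last holds). Time passes only in rows, so rows that repeat a pose let the fingers close. It gives the time, the measured TCP pose, the force and the opening at its end, in the units of the state.
- monitor.get_obs(): the state, without advancing time (a new reading comes with each control period).
- read_camera(name): name is "scene" or "side" or "wrist"; returns (picture, depth): 400x640x3 uint8, red, green, blue; 400x640 float32, m along the optical axis (not along the pixel's ray), 0 where there is no reading.
- camera_model(name): a dict with "fx", "fy", "cx", "cy" (pixels), "k1" (the pictures are not rectified: a ray, as slopes to the right and down, at radius r is drawn at 1 + k1 r^2 times it, then the intrinsics apply), "xyz" and "attitude" of the camera in the world. Camera axes: x right, y down, z forward; pixel columns grow to the right and rows downward; lengths in m; the calibration is good to about 2 mm. A picture is of the moment at which its call begins: read the wrist's pose just before it. camera_model takes no time and is no camera call; for the wrist camera it gives the pose at the moment of the call.
- env.sign_off(): hands the job in, once; it reports no verdict.
Trained networks look in the newest picture that a camera, given by its name, has taken for a name from the list of things; names that differ only in an ending like _2 or _b are one class to them, and where a whole thing is asked for, a point or a joint stands for the part that bears it (a point fixed in the world has none). Each returns a list of dicts, best first, with "p" (0 to 1); they miss things now and then, are a little off and sometimes report something else, mostly with a low value. They report only what shows in the picture. A call takes as long as a camera call.
- regions_of(camera, thing): "pixels" (400x640 bool, what is visible of it) and "pixel" ([column, row] in pixels, amid what is visible of it).
The state is a dict: "time_s": time; "qpos": joint angles; "joint_velocities": joint speeds; "effort": joint torques, N m; "tool_pos": TCP position; "tool_rot": TCP orientation; "force": force on the tool from outside, world axes, zero at the start; "wrist_torque": the same for the moment, N m; "grip_width": finger opening in m.
Only numpy, scipy, OpenCV 4.12 (cv2) and the standard library are available. Lean on these libraries where they do the work, as an engineer would, in place of code of your own. Each camera call takes 0.05 s, during which the arm holds its last target. There are 200 camera calls.

## Working session

There is one attempt and no reset: what is moved stays moved. The work goes in short steps, Python scripts to look and compute and a tool call to move; the robot and the scene stay as the last step left them, time stands still between calls to the robot, and variables do not carry over. Pictures are saved under pics/ and viewed, about 8 in all and at most 12, crops included, and the job is handed in when it is done.

Besides the shell and the picture viewer there is one more tool, called as name(argument=value, ...), one argument or row to a line, values as JSON. step_arm: Moves the arm, as the interface text tells. Its arguments: {"type":"object","properties":{"deltas":{"type":"array"},"newtons":{"type":"number"}},"required":["deltas"]}

```bash
mkdir -p pics
cat > h.py <<'E'
import numpy as np, cv2
from scipy.spatial.transform import Rotation as R
from cell import monitor, read_camera, camera_model, env, regions_of
def cam(name):
    m=camera_model(name); p,d=read_camera(name); return m,p,d
def Rm(m):
    a=m["attitude"]; return R.from_euler('xyz',a,degrees=True).as_matrix()
def cloud(m,d):
    v,u=np.mgrid[0:d.shape[0],0:d.shape[1]]
    K=np.array([[m['fx'],0,m['cx']],[0,m['fy'],m['cy']],[0,0,1.]])
    n=cv2.undistortPoints(np.stack([u.ravel(),v.ravel()],1).astype(np.float64).reshape(-1,1,2),K,np.array([m['k1'],0,0,0,0.])).reshape(-1,2)
    X=np.c_[n,np.ones(len(n))]*d.reshape(-1,1)
    W=X@Rm(m).T+np.array(m['xyz'])
    W[d.ravel()<=0]=np.nan
    return W.reshape(d.shape+(3,))
def save(name,p): cv2.imwrite('pics/'+name,p[...,::-1])
E
python3 - <<'E'
from h import *
print(monitor.get_obs())
for c in ("scene","side"):
    m,p,d=cam(c); print(c,m); save(c+'0.png',p); W=cloud(m,d)
    np.save(c+'W.npy',W)
    for t in ["spanner","tray","spindle_head","lever_pin","press","mise_bowl","salt_shaker"]:
        for r in regions_of(c,t)[:2]:
            P=W[r["pixels"]]; P=P[~np.isnan(P[:,0])]
            print(t,round(r["p"],2),r["pixel"],len(P),np.median(P,0).round(3) if len(P) else None, np.percentile(P,[2,98],axis=0).round(3).tolist() if len(P) else '')
E
```

```text
{'time_s': 0.0, 'qpos': array([76.03695715, 18.44241238, -4.01591416, 83.17561828,  1.29386852,
       78.53986234, -3.25939843]), 'joint_velocities': array([-0.0150059 ,  0.04651949,  0.0559728 ,  0.01260519, -0.09162066,
        0.07510348,  0.09345404]), 'effort': array([ 1.78640512e-04, -4.91282487e+01, -4.03545108e-01, -3.12526417e+01,
       -6.38935785e-02,  4.36822081e-02,  1.68460974e-04]), 'tool_pos': array([ 0.16555137, -0.62802699,  0.24041724]), 'tool_rot': array([-177.72793765,   89.8872005 ,  107.04560972]), 'force': array([ 0.08901659, -0.10427565, -0.22508373]), 'wrist_torque': array([-0.02889567,  0.00396514, -0.01462907]), 'grip_width': 0.08716156011963375}
scene {'fx': 374.0170021512562, 'fy': 374.0170021512562, 'cx': 315.31817109916574, 'cy': 196.18299810508378, 'k1': -0.06320125166883202, 'xyz': array([-0.21074106,  0.65602413,  0.89759497]), 'attitude': array([-129.78702855,    0.60552651, -131.63098532])}
spanner 0.69 [384.4, 192.2] 180 [ 0.445 -0.258  0.011] [[0.426, -0.32, 0.002], [0.46, -0.177, 0.018]]
tray 0.74 [376.9, 187.5] 1105 [ 0.466 -0.24   0.002] [[
[... 1143 characters left out ...]
.78 [302.7, 185.6] 317 [0.493 0.144 0.113] [[0.465, 0.1, 0.091], [0.546, 0.203, 0.142]]
lever_pin 0.63 [310.7, 187.3] 180 [0.516 0.132 0.106] [[0.467, 0.098, 0.092], [0.546, 0.161, 0.143]]
press 0.9 [302.3, 204.4] 2384 [0.491 0.132 0.041] [[0.41, 0.066, 0.004], [0.574, 0.251, 0.13]]
mise_bowl 0.82 [271.5, 171.8] 253 [0.463 0.407 0.024] [[0.425, 0.326, 0.002], [0.493, 0.437, 0.041]]
mise_bowl 0.7 [304.2, 203.2] 2375 [0.491 0.131 0.041] [[0.411, 0.067, 0.007], [0.575, 0.239, 0.132]]
salt_shaker 0.94 [371.4, 212.9] 684 [ 0.647 -0.047  0.068] [[0.624, -0.058, 0.008], [0.679, -0.003, 0.098]]
salt_shaker 0.21 [335.2, 296.4] 377 [ 0.448 -0.269  0.014] [[0.428, -0.325, 0.003], [0.462, -0.183, 0.02]]
```

Run:
```python
import cv2,numpy as np
a=cv2.imread('pics/scene0.png')[120:320,190:450]; b=cv2.imread('pics/side0.png')[120:360,200:460]
a=cv2.resize(a,None,fx=1.5,fy=1.5); b=cv2.resize(b,None,fx=1.5,fy=1.5)
c=np.zeros((360,800,3),np.uint8); c[:a.shape[0],:390]=a; c[:360,400:790]=b
cv2.imwrite('pics/comp0.png',c)
for n in("scene","side"):
    W=np.load(n+'W.npy').reshape(-1,3); W=W[~np.isnan(W[:,0])]
    M=(W[:,0]>.38)&(W[:,0]<.62)&(W[:,1]>.03)&(W[:,1]<.28)
    # heightmap 
    P=W[M]
    for lo,hi in((.12,.128),(.128,.15),(.15,.5)):
        q=P[(P[:,2]>lo)&(P[:,2]<hi)]; print(n,lo,len(q)); 
        if lo>=.12 and len(q)<60: print(q.round(3).tolist())
```

```text
scene 0.12 44
[[0.541, 0.112, 0.126], [0.537, 0.107, 0.126], [0.533, 0.106, 0.127], [0.54, 0.113, 0.123], [0.539, 0.11, 0.122], [0.537, 0.108, 0.122], [0.533, 0.106, 0.124], [0.538, 0.115, 0.122], [0.536, 0.112, 0.121], [0.497, 0.151, 0.127], [0.49, 0.145, 0.128], [0.496, 0.156, 0.126], [0.487, 0.147, 0.127], [0.49, 0.165, 0.128], [0.484, 0.157, 0.127], [0.485, 0.149, 0.121], [0.482, 0.163, 0.128], [0.48, 0.161, 0.128], [0.483, 0.155, 0.122], [0.483, 0.151, 0.12], [0.48, 0.161, 0.123], [0.48, 0.157, 0.121], [0.477, 0.171, 0.127], [0.478, 0.166, 0.124], [0.479, 0.162, 0.12], [0.509, 0.208, 0.124], [0.485, 0.181, 0.124], [0.481, 0.179, 0.126], [0.476, 0.176, 0.127], [0.472, 0.171, 0.127], [0.476, 0.164, 0.12], [0.511, 0.218, 0.125], [0.507, 0.217, 0.127], [0.509, 0.212, 0.123], [0.503, 0.212, 0.127], [0.483, 0.182, 0.122], [0.477, 0.182, 0.126], [0.477, 0.179, 0.124], [0.473, 0.178, 0.126], [0.472, 0.175, 0.125], [0.471, 0.172, 0.124], [0.509, 0.216, 0.121], [0.474, 0.178, 0.122], [0.472, 0.176, 0.122]]
scene 0.128 54
[[0.545, 0.108, 0.138], [0.544, 0.105, 0.137], [0.541, 0.103, 0.138]
[... 1539 characters left out ...]
 0.164, 0.123], [0.48, 0.158, 0.126], [0.497, 0.152, 0.125], [0.48, 0.159, 0.122], [0.483, 0.159, 0.121], [0.484, 0.152, 0.125], [0.486, 0.148, 0.126], [0.49, 0.148, 0.125], [0.493, 0.148, 0.125], [0.496, 0.149, 0.124], [0.499, 0.148, 0.123], [0.486, 0.147, 0.123], [0.487, 0.139, 0.127], [0.492, 0.145, 0.123], [0.491, 0.144, 0.12], [0.536, 0.113, 0.127], [0.535, 0.11, 0.125], [0.537, 0.105, 0.127], [0.539, 0.104, 0.127], [0.543, 0.105, 0.126], [0.546, 0.104, 0.126], [0.534, 0.108, 0.123], [0.536, 0.103, 0.125], [0.539, 0.104, 0.123], [0.541, 0.1, 0.125], [0.547, 0.106, 0.121], [0.536, 0.103, 0.121], [0.539, 0.104, 0.12], [0.542, 0.102, 0.121], [0.544, 0.1, 0.121]]
side 0.128 67
side 0.15 129
```

View pics/comp0.png

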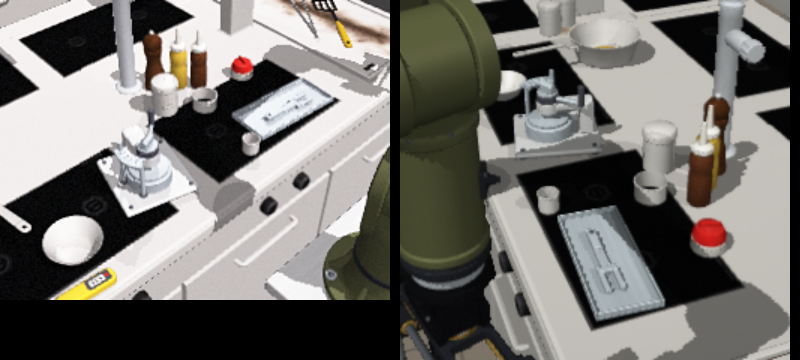

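```bash
cat >> h.py <<'E'
def tool():
    o=monitor.get_obs(); return np.array(o['tool_pos']),R.from_euler('xyz',o['tool_rot'],degrees=True).as_matrix(),o
def jaw_yaw(T): return np.degrees(np.arctan2(T[1,2],T[0,2]))
def plan(pos,yaw=None,flip=True):
    """deltas (tool x,y,z shift m; turn deg) to world pos, jaw (tool z) direction world yaw (mod 180)"""
    p,T,o=tool(); s=T.T@(np.array(pos)-p); t=0
    if yaw is not None:
        d=yaw-jaw_yaw(T); m=180 if flip else 360
        d=(d+m/2)%m-m/2
        t=-d if T[2,0]<0 else d
    print('plan',s.round(4),'turn',round(t,2),'from',p.round(4),'jaw',round(jaw_yaw(T),2),'q',o['qpos'].round(0))
E
python3 - <<'E'
from h import *
p,T,o=tool(); print(T.round(3)); print(camera_model('wrist'))
plan([0.44,-0.30,0.28],0)
S=np.load('sideW.npy').reshape(-1,3); S=S[~np.isnan(S[:,0])]
M=(S[:,0]>.38)&(S[:,0]<.62)&(S[:,1]>.03)&(S[:,1]<.28)&(S[:,2]>.135); print(S[M].round(3).tolist())
E
```

```text
[[-0.     0.967  0.255]
 [-0.     0.255 -0.967]
 [-1.    -0.     0.   ]]
{'fx': 298.2798564137063, 'fy': 298.2798564137063, 'cx': 322.96700797571776, 'cy': 203.33150462376412, 'k1': -0.035088502500731256, 'xyz': array([ 0.23575188, -0.60935431,  0.3850788 ]), 'attitude': array([ 1.64853637e+02, -2.24482122e-02, -7.52521695e+01])}
plan [-0.0384  0.349  -0.2477] turn -75.23 from [ 0.1657 -0.6285  0.2416] jaw -75.23 q [76. 18. -4. 83.  1. 79. -3.]
[[0.612, 0.277, 0.51], [0.614, 0.274, 0.511], [0.617, 0.273, 0.511], [0.619, 0.272, 0.511], [0.608, 0.276, 0.508], [0.61, 0.271, 0.509], [0.61, 0.262, 0.51], [0.611, 0.258, 0.511], [0.615, 0.261, 0.51], [0.618, 0.259, 0.51], [0.62, 0.256, 0.511], [0.609, 0.278, 0.505], [0.611, 0.275, 0.505], [0.61, 0.264, 0.507], [0.611, 0.256, 0.509], [0.61, 0.246, 0.511], [0.612, 0.242, 0.511], [0.617, 0.247, 0.51], [0.618, 0.243, 0.51], [0.611, 0.267, 0.504], [0.61, 0.255, 0.506], [0.612, 0.25, 0.507], [0.61, 0.237, 0.51], [0.61, 0.23, 0.511], [0.613, 0.229, 0.511], [0.617, 0.231, 0.51], [0.618, 0.225, 0.511], [0.609, 0.28, 0.498], [0.61, 0.272, 0.5], [0.60
[... 6851 characters left out ...]
609, 0.035, 0.492], [0.61, 0.031, 0.493], [0.61, 0.03, 0.491], [0.507, 0.214, 0.136], [0.511, 0.214, 0.136], [0.512, 0.208, 0.138], [0.508, 0.206, 0.136], [0.511, 0.205, 0.136], [0.479, 0.175, 0.135], [0.482, 0.165, 0.136], [0.486, 0.157, 0.135], [0.489, 0.155, 0.136], [0.487, 0.15, 0.135], [0.49, 0.147, 0.136], [0.542, 0.111, 0.144], [0.536, 0.111, 0.142], [0.537, 0.106, 0.144], [0.54, 0.105, 0.143], [0.544, 0.106, 0.143], [0.547, 0.106, 0.142], [0.534, 0.107, 0.141], [0.535, 0.099, 0.144], [0.539, 0.102, 0.142], [0.54, 0.095, 0.145], [0.546, 0.103, 0.14], [0.533, 0.103, 0.139], [0.536, 0.103, 0.139], [0.538, 0.098, 0.141], [0.54, 0.096, 0.141], [0.546, 0.104, 0.136], [0.536, 0.103, 0.135]]
```

step_arm(
  deltas=[
    [1, -0.02, 0.175, -0.125, -37],
    [1, -0.02, 0.175, -0.125, -37],
    [1, -0.02, 0.175, -0.125, -37],
    [1, -0.02, 0.175, -0.125, -37],
    [1, -0.038, 0.349, -0.248, -75],
    [1, -0.038, 0.349, -0.248, -75],
    [1, -0.038, 0.349, -0.248, -75],
    [1, -0.038, 0.349, -0.248, -75],
    [1, -0.038, 0.349, -0.248, -75],
    [1, -0.038, 0.349, -0.248, -75],
  ],
)

```text
time_s: 2.05
tool_pos: [0.4387, -0.3017, 0.2793]
tool_rot: [-143.0, 89.9, -143.5]
force: [0.2, 0.1, -1.2]
grip_width: 0.087
```

Run:
```python
from h import *
p,T,o=tool(); print(p.round(4),jaw_yaw(T).round(2),T[:,0].round(3))
m,pic,d=cam('wrist'); save('w1.png',pic); W=cloud(m,d); np.save('w1W.npy',W)
for r in regions_of('wrist','spanner')[:2]:
    P=W[r["pixels"]]; P=P[~np.isnan(P[:,0])]; print('sp',r['p'],r['pixel'],len(P))
    P=P[P[:,2]>.008]; c,(a,b),an=cv2.minAreaRect(P[:,:2].astype(np.float32)*1000); print(c,a,b,an)
    q=P[:,:2]-P[:,:2].mean(0); v=np.linalg.svd(q,full_matrices=False)[2][0]; v*=np.sign(v[1]); u=np.array([v[1],-v[0]])
    s=q@v; t=q@u
    print('dir',np.degrees(np.arctan2(v[1],v[0])),s.min(),s.max(),P.mean(0),np.percentile(P[:,2],[5,50,95]))
    for lo in np.arange(s.min(),s.max(),.01):
        k=(s>=lo)&(s<lo+.01)
        if k.any(): print(round(lo,3),k.sum(),t[k].min().round(4),t[k].max().round(4),((t[k].min()+t[k].max())/2).round(4),np.median(P[k,2]).round(4), (P[:,:2].mean(0)+v*(lo+.005)+u*(t[k].min()+t[k].max())/2).round(4))
```

```text
[ 0.4387 -0.3017  0.2793] -0.47 [-0.001 -0.001 -1.   ]
sp 0.74 [332.7, 138.5] 1360
(452.3973083496094, -250.61126708984375) 147.70095825195312 32.991886138916016 83.78125762939453
dir 85.8392617131861 -0.07245045038842253 0.07498552262968264 [ 0.45063694 -0.25141801  0.0144701 ] [0.01198966 0.01377102 0.01800592]
-0.072 76 -0.0164 0.0159 -0.0003 0.0133 [ 0.4455 -0.3187]
-0.062 85 -0.0157 0.0158 0.0001 0.0131 [ 0.4465 -0.3087]
-0.052 89 -0.0162 0.0161 -0.0 0.0132 [ 0.4471 -0.2987]
-0.042 96 -0.0163 0.0168 0.0002 0.0132 [ 0.4481 -0.2888]
-0.032 149 -0.0146 0.0163 0.0008 0.0132 [ 0.4495 -0.2789]
-0.022 114 -0.0147 0.0153 0.0003 0.0132 [ 0.4497 -0.2688]
-0.012 73 -0.0065 0.0071 0.0003 0.0134 [ 0.4504 -0.2589]
-0.002 89 -0.0071 0.008 0.0005 0.0134 [ 0.4513 -0.2489]
0.008 85 -0.0074 0.0076 0.0001 0.0133 [ 0.4517 -0.2389]
0.018 76 -0.0059 0.0069 0.0005 0.014 [ 0.4528 -0.229 ]
0.028 83 -0.0065 0.0067 0.0001 0.0173 [ 0.4531 -0.219 ]
0.038 85 -0.0072 0.0065 -0.0004 0.0171 [ 0.4534 -0.209 ]
0.048 96 -0.0077 0.0071 -0.0003 0.0171 [ 0.4541 -0.199 ]
0.058 94 -0.0072 0.0072 -0.0 0.017 [ 0.4551 -0.189 ]
0.068 59 -0.0076 0.0068 -0.0004 0.017 [ 0.4555 -0.179 ]
```

View pics/w1.png

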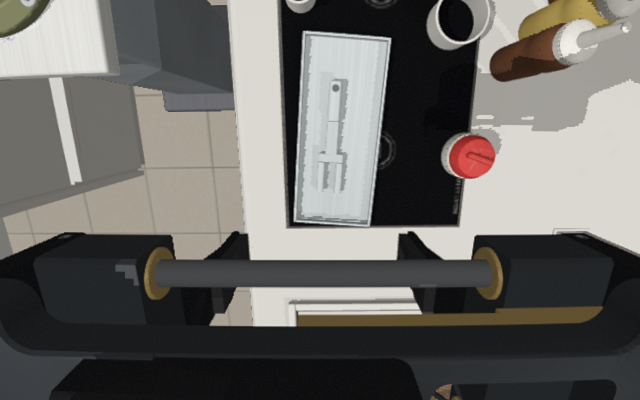

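Run:
```python
from h import *
plan([0.4538,-0.2065,0.10],-4.15); plan([0.4538,-0.2065,0.0245],-4.15)
```

```text
plan [0.1792 0.0954 0.0146] turn 3.66 from [ 0.4385 -0.3018  0.2792] jaw -0.49 q [ 57.   4. -27.  96.   2.  80.  30.]
plan [0.2547 0.0955 0.0147] turn 3.66 from [ 0.4385 -0.3018  0.2792] jaw -0.49 q [ 57.   4. -27.  96.   2.  80.  30.]
```

step_arm(
  deltas=[
    [0, 0.09, 0.0955, 0.0147, 3.7],
    [0, 0.09, 0.0955, 0.0147, 3.7],
    [0, 0.18, 0.0955, 0.0147, 3.7],
    [0, 0.18, 0.0955, 0.0147, 3.7],
    [0, 0.18, 0.0955, 0.0147, 3.7],
    [0, 0.2, 0.0955, 0.0147, 3.7],
    [0, 0.2, 0.0955, 0.0147, 3.7],
  ],
)

```text
time_s: 3.02
tool_pos: [0.4548, -0.2054, 0.0802]
tool_rot: [-131.7, 90.0, -135.8]
force: [-0.8, 1.1, -0.1]
grip_width: 0.0441
```

Run:
```python
from h import *
plan([0.4538,-0.2065,0.0245],-4.15); 
m,pic,d=cam('wrist'); save('w2.png',pic[:,100:560]); print(monitor.get_obs()['grip_width'])
```

```text
plan [ 0.0557 -0.0011 -0.0009] turn 0.1 from [ 0.4548 -0.2054  0.0802] jaw -4.05 q [ 50.  11. -31. 114.   7.  57.  12.]
0.043855668425037735
```

View pics/w2.png

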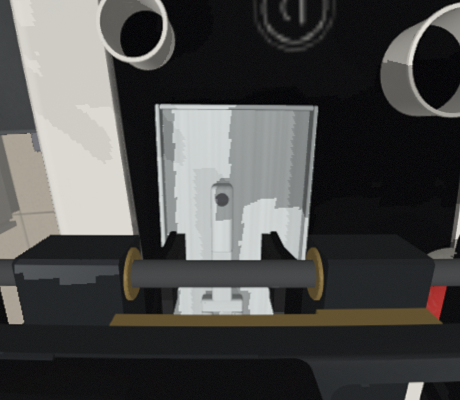

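step_arm(
  deltas=[
    [0, 0.04, -0.001, -0.001, 0],
    [0, 0.0557, -0.001, -0.001, 0],
    [0, 0.0557, -0.001, -0.001, 0],
    [-1, 0.0557, -0.001, -0.001, 0],
    [-1, 0.0557, -0.001, -0.001, 0],
    [-1, 0.0557, -0.001, -0.001, 0],
    [-1, 0.0557, -0.001, -0.001, 0],
  ],
  newtons=45,
)

```text
time_s: 3.95
tool_pos: [0.4541, -0.2054, 0.0242]
tool_rot: [-47.1, 90.0, -51.1]
force: [-0.3, 0.6, 2.5]
grip_width: 0.0157
```

Run:
```python
from h import *
p,T,o=tool(); print(p,jaw_yaw(T),o['force'],o['grip_width'])
# press geometry fit: use axis c, yaw psi; stop pin, lever pin, head ridge from scene/side clouds
for n in("scene","side"):
    W=np.load(n+'W.npy').reshape(-1,3); W=W[~np.isnan(W[:,0])]
    P=W[(np.hypot(W[:,0]-.484,W[:,1]-.163)<.03)&(W[:,2]>.1165)&(W[:,2]<.14)]
    q=P[:,:2]-P[:,:2].mean(0); v=np.linalg.svd(q)[2][0]; v*=np.sign(v[1])
    print(n,len(P),P.mean(0).round(4),np.degrees(np.arctan2(v[1],v[0])),(q@v).min(),(q@v).max())
    P=W[(np.hypot(W[:,0]-.51,W[:,1]-.213)<.013)&(W[:,2]>.117)]; print('pin',len(P),P.mean(0),P.min(0),P.max(0))
plan([p[0],p[1],0.25])
```

```text
[ 0.45411387 -0.20537948  0.02422501] -3.934711318806312 [-0.28212343  0.64023871  2.52848594] 0.015677653409618797
scene 62 [0.4814 0.1661 0.1265] 113.80112318980952 -0.022952222595508755 0.016628920842784552
pin 18 [0.50885255 0.21349517 0.12725714] [0.50308475 0.20778284 0.11776331] [0.51370771 0.21758039 0.13393639]
side 69 [0.4841 0.1571 0.1266] 122.32242503999326 -0.01776522211771391 0.02439076498015094
pin 21 [0.50975251 0.21014814 0.12725804] [0.50561847 0.20180943 0.11723669] [0.51526505 0.21806805 0.13816388]
plan [-2.258e-01 -1.000e-04  1.000e-04] turn 0 from [ 0.4541 -0.2054  0.0242] jaw -3.93 q [ 49.  16. -30. 116.  10.  51.   9.]
```

step_arm(
  deltas=[
    [-1, -0.06, 0, 0, 0],
    [-1, -0.12, 0, 0, 0],
    [-1, -0.18, 0.01, 0, 0],
    [-1, -0.255, 0.05, 0.01, 0],
    [-1, -0.255, 0.11, 0.02, 0],
    [-1, -0.255, 0.17, 0.03, 0],
    [-1, -0.255, 0.233, 0.045, 0],
    [-1, -0.255, 0.233, 0.045, 0],
    [-1, -0.255, 0.233, 0.045, 0],
    [-1, -0.255, 0.233, 0.045, 0],
  ],
)

```text
time_s: 5.2
tool_pos: [0.5145, 0.0219, 0.2783]
tool_rot: [-137.2, 89.9, -141.3]
force: [-0.0, 0.0, -1.2]
grip_width: 0.0155
```

```bash
cat > press.py <<'E'
from h import *
from scipy.optimize import least_squares
p,T,o=tool(); print(p.round(4),jaw_yaw(T).round(2),o['grip_width'])
m,pic,d=cam('wrist'); save('w3.png',pic); W=cloud(m,d); np.save('w3W.npy',W)
P=W.reshape(-1,3); P=P[~np.isnan(P[:,0])]
def sel(c,r,lo,hi):
    return P[(np.hypot(P[:,0]-c[0],P[:,1]-c[1])<r)&(P[:,2]>lo)&(P[:,2]<hi)]
for nm,c,r,lo,hi in(("head",(.484,.163),.028,.121,.139),("pin",(.51,.212),.013,.128,.139),("lever",(.54,.106),.015,.134,.15)):
    q=sel(c,r,lo,hi)
    if len(q)<5: print(nm,len(q)); continue
    rc=cv2.minAreaRect(q[:,:2].astype(np.float32)*1000); x=q[:,:2]-q[:,:2].mean(0); v=np.linalg.svd(x,full_matrices=False)[2][0]; v*=np.sign(v[1])
    print(nm,len(q),q.mean(0).round(4),'rect',np.round(rc[0],1),np.round(rc[1],1),round(rc[2],1),'pca',np.degrees(np.arctan2(v[1],v[0])).round(1),'z95',np.percentile(q[:,2],95).round(4))
q=sel((.484,.163),.028,.1305,.139); x=q[:,:2]-q[:,:2].mean(0); v=np.linalg.svd(x,full_matrices=False)[2][0]; print('ridge',len(q),q.mean(0),np.degrees(np.arctan2(v[1],v[0])),(x@v).min(),(x@v).max())
E
python3 press.py
```

```text
[0.5145 0.0219 0.2783] -4.1 0.015507289639053097
head 722 [0.4895 0.1632 0.1306] rect [489.3 163.6] [14.2 36.9] 26.5 pca 116.5 z95 0.1342
pin 0
lever 200 [0.5437 0.1083 0.1408] rect [543.8 108.2] [13.  13.6] 86.0 pca 18.8 z95 0.1424
ridge 371 [0.48906986 0.16367135 0.13251767] -63.33833477301684 -0.01815293165285194 0.018552070104375106
```

View pics/w3.png

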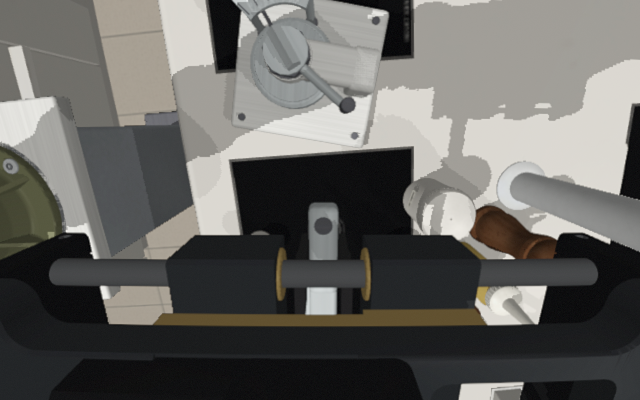

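Run:
```python
from h import *
W=np.load('w3W.npy'); p,T,o=tool()
Q=W[195:236,300:345].reshape(-1,3); Q=Q[~np.isnan(Q[:,0])]; Q=Q[(Q[:,2]>.22)]
L=(Q-p)@T  # tool coords
print(len(Q),L.min(0).round(4),L.max(0).round(4),np.median(L[:,0]))
for lo in np.arange(.014,.034,.004):
    k=(L[:,1]>=lo)&(L[:,1]<lo+.004)
    if k.any(): print(round(lo,3),k.sum(),L[k,2].min().round(4),L[k,2].max().round(4),np.median(L[k,0]).round(4))
a,b=[np.nanmedian(W[v-2:v+3,u-2:u+3].reshape(-1,3),0) for u,v in((245,119),(352,138))]; print(a,b,np.degrees(np.arctan2(*(b-a)[[1,0]])))
a,b=[np.nanmedian(W[v-1:v+2,u-1:u+2].reshape(-1,3),0) for u,v in((241,117),(376,19))]; print(a,b)
c=np.array([.4893,.1636]); a=np.radians(116.5); t=c+.099*np.array([np.cos(a),np.sin(a)])
plan([*t,.19],26.5)
```

```text
996 [ 0.0051  0.0103 -0.0121] [0.0191 0.03   0.013 ] 0.007381184908388193
0.014 207 -0.0073 0.0085 0.0071
0.018 211 -0.0072 0.0085 0.007
0.022 212 -0.0072 0.0085 0.0071
0.026 317 -0.0073 0.0085 0.0084
0.03 1 -0.0023 -0.0023 0.0121
[0.4185805  0.10610295 0.01699462] [0.5573974  0.07147674 0.01809714] -14.005931789371159
[0.41421956 0.10895254 0.01887893] [0.59327353 0.21148925 0.01957533]
plan [ 0.0883  0.2249 -0.0858] turn -30.63 from [0.5145 0.0218 0.2785] jaw -4.13 q [ 39.   3. -45.  97.   2.  80. -11.]
```

step_arm(
  deltas=[
    [-1, 0, 0.06, -0.023, -10],
    [-1, 0, 0.12, -0.046, -20],
    [-1, 0.03, 0.18, -0.07, -30.6],
    [-1, 0.06, 0.225, -0.0864, -30.6],
    [-1, 0.088, 0.225, -0.0864, -30.6],
    [-1, 0.088, 0.225, -0.0864, -30.6],
    [-1, 0.088, 0.225, -0.0864, -30.6],
    [-1, 0.088, 0.225, -0.0864, -30.6],
    [-1, 0.088, 0.225, -0.0864, -30.6],
  ],
)

```text
time_s: 6.38
tool_pos: [0.445, 0.254, 0.1918]
tool_rot: [-25.9, 89.9, 0.6]
force: [0.1, -0.4, -0.9]
grip_width: 0.015
```

Run:
```python
from h import *
c=np.array([.4887,.1636]); a=np.radians(116.5); t=c+.0988*np.array([np.cos(a),np.sin(a)])
plan([*t,.134],26.5)
m,p,d=cam('scene'); s,q,e=cam('side')
A=cv2.resize(p[160:280,230:360],None,fx=3,fy=3); B=cv2.resize(q[140:260,240:370],None,fx=3,fy=3)
save('c4.png',np.hstack([A,B]))
```

```text
plan [ 0.0578 -0.0016 -0.0013] turn 0.07 from [0.445  0.254  0.1918] jaw 26.57 q [ 22.   9. -59. 105.   8.  71. -12.]
```

View pics/c4.png

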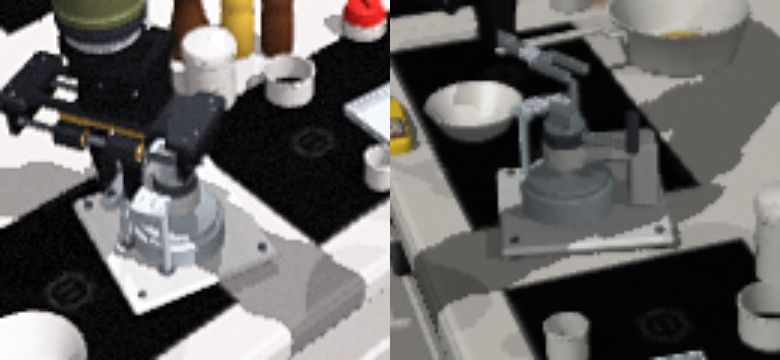

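step_arm(
  deltas=[
    [-1, 0.015, -0.0016, -0.0013, 0],
    [-1, 0.03, -0.0016, -0.0013, 0],
    [-1, 0.03, -0.0016, -0.0013, 0],
    [-1, 0.038, -0.0016, -0.0013, 0],
    [-1, 0.043, -0.0016, -0.0013, 0],
    [-1, 0.048, -0.0016, -0.0013, 0],
    [-1, 0.048, -0.0016, -0.0013, 0],
  ],
)

```text
time_s: 7.35
tool_pos: [0.4434, 0.2524, 0.1425]
tool_rot: [172.7, 90.0, -160.6]
force: [0.4, 1.0, -1.9]
grip_width: 0.0156
```

Run:
```python
from h import *
c=np.array([.4887,.1636]); a=np.radians(116.5); t=c+.0988*np.array([np.cos(a),np.sin(a)])
plan([*t,.134],26.5); o=monitor.get_obs(); print(o['force'],o['wrist_torque'])
```

```text
plan [ 0.0085 -0.0009  0.001 ] turn 0.18 from [0.4434 0.2524 0.1425] jaw 26.68 q [ 21.  12. -58. 108.  12.  66. -15.]
[ 0.36622245  1.03786962 -1.87161423] [ 0.08352791 -0.0921141   0.03668989]
```

step_arm(
  deltas=[
    [-1, 0.004, -0.0005, 0.0005, 0],
    [-1, 0.007, -0.0005, 0.0005, 0],
    [-1, 0.0085, -0.0005, 0.0005, 0],
    [-1, 0.0085, -0.0005, 0.0005, 0],
  ],
)

```text
time_s: 7.85
tool_pos: [0.4443, 0.2522, 0.1344]
tool_rot: [-98.8, 90.0, -72.1]
force: [-0.2, -0.3, -1.4]
grip_width: 0.0154
```

```bash
cat > arc.py <<'E'
from h import *
import sys
# arc rows about axis c: from current, to TCP angle targets
def arc(c,rad,angs,z,jaw_follow=True,g=-1):
    p,T,o=tool(); j0=jaw_yaw(T)
    for a in angs:
        t=np.r_[np.array(c)+rad*np.array([np.cos(np.radians(a)),np.sin(np.radians(a))]),z]
        s=T.T@(t-p); print([g,*s.round(4).tolist(), round(float(-((a-90)-j0)),1)])
E
python3 - <<'E'
from arc import *
p,T,o=tool(); print(p.round(4),jaw_yaw(T),o['force'],o['wrist_torque'])
c=np.array([.4887,.1636]); v=p[:2]-c; print(np.hypot(*v),np.degrees(np.arctan2(v[1],v[0])))
arc(c,np.hypot(*v),np.arange(113,73,-4),p[2])
E
```

```text
[0.4443 0.2522 0.1344] 26.672082290333716 [-0.17262585 -0.34173768 -1.44731325] [-0.10616984 -0.03641814  0.00751537]
0.09913124409281648 116.6016210492574
[-1, -0.0, -0.0002, 0.0062, 3.7]
[-1, -0.0, -0.0009, 0.0131, 7.7]
[-1, -0.0, -0.002, 0.0199, 11.7]
[-1, -0.0, -0.0037, 0.0267, 15.7]
[-1, 0.0, -0.0058, 0.0332, 19.7]
[-1, 0.0, -0.0083, 0.0397, 23.7]
[-1, 0.0, -0.0113, 0.0459, 27.7]
[-1, 0.0, -0.0148, 0.0519, 31.7]
[-1, 0.0, -0.0186, 0.0577, 35.7]
[-1, 0.0, -0.0228, 0.0632, 39.7]
```

step_arm(
  deltas=[
    [-1, 0, -0.0002, 0.0062, 3.7],
    [-1, 0, -0.0009, 0.0131, 7.7],
    [-1, 0, -0.002, 0.0199, 11.7],
    [-1, 0, -0.0037, 0.0267, 15.7],
    [-1, 0, -0.0058, 0.0332, 19.7],
    [-1, 0, -0.0083, 0.0397, 23.7],
    [-1, 0, -0.0113, 0.0459, 27.7],
    [-1, 0, -0.0148, 0.0519, 31.7],
    [-1, 0, -0.0186, 0.0577, 35.7],
    [-1, 0, -0.0186, 0.0577, 35.7],
    [-1, 0, -0.0186, 0.0577, 35.7],
  ],
)

```text
time_s: 9.22
tool_pos: [0.5041, 0.2616, 0.1343]
tool_rot: [-50.8, 90.0, -59.7]
force: [-0.6, -1.1, -0.8]
grip_width: 0.0154
```

Run:
```python
from arc import *
p,T,o=tool(); print(p.round(4),jaw_yaw(T),o['force'],o['wrist_torque'])
c=np.array([.4887,.1636]); v=p[:2]-c; print(np.hypot(*v),np.degrees(np.arctan2(v[1],v[0])))
arc(c,.099,[79,78,77,76,75,74],.134)
```

```text
[0.5041 0.2616 0.1343] -8.95728069662945 [-0.59117663 -1.10460044 -0.83336865] [-0.06977455  0.05949951 -0.04042612]
0.0991510449406539 81.09089196890133
[-1, 0.0003, -0.0002, 0.0036, 2.0]
[-1, 0.0003, -0.0003, 0.0053, 3.0]
[-1, 0.0003, -0.0004, 0.0071, 4.0]
[-1, 0.0003, -0.0005, 0.0088, 5.0]
[-1, 0.0003, -0.0007, 0.0105, 6.0]
[-1, 0.0003, -0.0009, 0.0122, 7.0]
```

step_arm(
  deltas=[
    [-1, 0.0003, -0.0002, 0.0036, 2],
    [-1, 0.0003, -0.0003, 0.0053, 3],
    [-1, 0.0003, -0.0004, 0.0071, 4],
    [-1, 0.0003, -0.0005, 0.0088, 5],
    [-1, 0.0003, -0.0005, 0.0088, 5],
  ],
)

```text
time_s: 9.85
tool_pos: [0.512, 0.2601, 0.1342]
tool_rot: [-159.8, 89.9, -173.8]
force: [-4.8, -0.1, 3.6]
grip_width: 0.0158
```

Run:
```python
from arc import *
p,T,o=tool(); print(p.round(4),jaw_yaw(T),o['force'],o['wrist_torque'])
c=np.array([.4887,.1636]); v=p[:2]-c; print(np.hypot(*v),np.degrees(np.arctan2(v[1],v[0])))
arc(c,.099,[75,74,73,72],.134)
```

```text
[0.512  0.2601 0.1342] -14.019019120126988 [-4.79304635 -0.13012659  3.56110183] [-0.14807407  1.09516281  0.16925045]
0.09927259164856744 76.40122325147738
[-1, 0.0002, -0.0003, 0.0024, 1.0]
[-1, 0.0002, -0.0003, 0.0042, 2.0]
[-1, 0.0002, -0.0004, 0.0059, 3.0]
[-1, 0.0002, -0.0005, 0.0076, 4.0]
```

step_arm(
  deltas=[
    [0, 0, 0, 0, 0],
    [0, 0, 0, 0, 0],
    [0, 0, 0, 0, 0],
    [0, -0.05, 0, 0, 0],
    [0, -0.1, 0, 0, 0],
    [0, -0.1, 0, 0, 0],
  ],
)

```text
time_s: 10.6
tool_pos: [0.5151, 0.2613, 0.2384]
tool_rot: [34.9, 89.5, 20.8]
force: [-0.1, -0.4, -0.8]
grip_width: 0.0432
```

Run:
```python
from h import *
p,T,o=tool(); print(p.round(4),o['grip_width'],o['force'])
plan([.50,.0,.27],-14)
```

```text
[0.5151 0.2613 0.2384] 0.04322405668447055 [-0.08411568 -0.41755282 -0.75523135]
plan [-0.0325 -0.257   0.049 ] turn -0.05 from [0.5151 0.2613 0.2384] jaw -14.05 q [ 13.  15. -49.  93.  12.  77. -52.]
```

step_arm(
  deltas=[
    [0, -0.03, -0.06, 0.01, 0],
    [0, -0.0325, -0.12, 0.02, 0],
    [0, -0.0325, -0.18, 0.03, 0],
    [0, -0.0325, -0.25, 0.02, 0],
    [0, -0.0325, -0.25, 0.02, 0],
    [0, -0.0325, -0.25, 0.02, 0],
    [0, -0.0325, -0.25, 0.02, 0],
  ],
)

```text
time_s: 11.48
tool_pos: [0.4719, 0.0143, 0.2663]
tool_rot: [106.1, 90.0, 92.2]
force: [0.3, 0.1, 0.0]
grip_width: 0.0435
```

Run:
```python
from h import *
p,T,o=tool(); print(p.round(4),jaw_yaw(T).round(2))
m,pic,d=cam('wrist'); save('w5.png',pic[:260]); W=cloud(m,d); np.save('w5W.npy',W)
P=W.reshape(-1,3); P=P[~np.isnan(P[:,0])]
c=np.array([.4887,.1636]); r=np.hypot(*(P[:,:2]-c).T)
k=(r>.066)&(r<.092)&(P[:,2]>.134)&(P[:,2]<.15); q=P[k]; print('lever',len(q),q.mean(0),np.ptp(q,axis=0))
v=q.mean(0)[:2]-c; print(np.hypot(*v),np.degrees(np.arctan2(v[1],v[0])))
k=(r<.13)&(P[:,2]>.117)&(P[:,2]<.131); print('spanner-ish z hist',np.histogram(P[k,2],bins=np.arange(.116,.132,.001)))
k=(r<.025)&(P[:,2]>.1305)&(P[:,2]<.139); q=P[k]; x=q[:,:2]-q[:,:2].mean(0); v=np.linalg.svd(x,full_matrices=False)[2][0]; print('ridge',len(q),q.mean(0),np.degrees(np.arctan2(v[1],v[0])))
```

```text
[0.4719 0.0143 0.2663] -13.85
lever 203 [0.49994342 0.08666083 0.14098933] [0.01381166 0.01337655 0.00529889]
0.07775635142181367 -81.68599498400332
spanner-ish z hist (array([  0,  22,  22,  20,  60, 173, 457, 530, 147,  17,  24,  61, 105,
       109, 114]), array([0.116, 0.117, 0.118, 0.119, 0.12 , 0.121, 0.122, 0.123, 0.124,
       0.125, 0.126, 0.127, 0.128, 0.129, 0.13 , 0.131]))
ridge 423 [0.48949007 0.16338975 0.13250347] -100.7099264638418
```

View pics/w5.png

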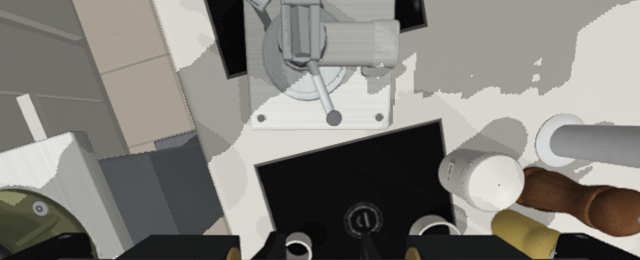

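Run:
```python
from h import *
plan([.4993,.0867,.19],8); plan([.4993,.0867,.13],8)
```

```text
plan [0.0764 0.0767 0.0093] turn -21.83 from [0.4719 0.0144 0.2663] jaw -13.83 q [ 37.  -3. -40. 104.  -2.  79. -16.]
plan [0.1364 0.0767 0.0093] turn -21.83 from [0.4719 0.0144 0.2663] jaw -13.83 q [ 37.  -3. -40. 104.  -2.  79. -16.]
```

step_arm(
  deltas=[
    [0, 0.02, 0.05, 0.005, -10],
    [0, 0.06, 0.0767, 0.0093, -21.8],
    [0, 0.0764, 0.0767, 0.0093, -21.8],
    [0, 0.0764, 0.0767, 0.0093, -21.8],
    [0, 0.0764, 0.0767, 0.0093, -21.8],
    [0, 0.11, 0.0767, 0.0093, -21.8],
    [0, 0.1364, 0.0767, 0.0093, -21.8],
    [0, 0.1364, 0.0767, 0.0093, -21.8],
    [-0.45, 0.1364, 0.0767, 0.0093, -21.8],
    [-0.45, 0.1364, 0.0767, 0.0093, -21.8],
  ],
  newtons=10,
)

```text
time_s: 12.78
tool_pos: [0.5003, 0.0844, 0.1317]
tool_rot: [-13.5, 89.8, -5.8]
force: [-0.4, -0.4, -0.6]
grip_width: 0.0309
```

Run:
```python
from h import *
m,p,d=cam('scene'); s,q,e=cam('side')
A=cv2.resize(p[150:250,220:350],None,fx=3,fy=3); B=cv2.resize(q[140:240,250:380],None,fx=3,fy=3)
save('c6.png',np.hstack([A,B])); o=monitor.get_obs(); print(o['force'],o['grip_width'],o['tool_pos'],jaw_yaw(tool()[1]))
```

```text
[0.49798809 0.34428994 0.26032557] 0.02640488904133414 [0.49992212 0.08443336 0.13121928] 7.750246234428003
```

View pics/c6.png

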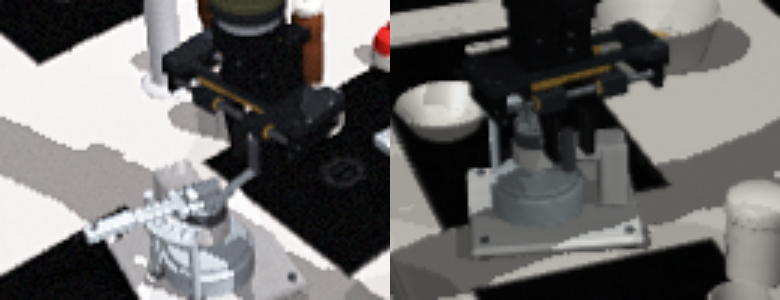

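step_arm(
  deltas=[
    [-1, 0, 0.001, 0, 0],
    [-1, 0, 0.001, 0, 0],
    [-1, 0, 0.001, 0, 0],
  ],
  newtons=10,
)

```text
time_s: 13.25
tool_pos: [0.4992, 0.0856, 0.1303]
tool_rot: [0.5, 90.0, 8.3]
force: [0.0, 0.5, 2.1]
grip_width: 0.0139
```

Run:
```python
from arc import *
p,T,o=tool(); print(p.round(4),jaw_yaw(T),o['force'],o['grip_width'])
c=np.array([.4887,.1636]); v=p[:2]-c; print(np.hypot(*v),np.degrees(np.arctan2(v[1],v[0])))
# jaw = a+90 -> offset
j0=jaw_yaw(T); a0=np.degrees(np.arctan2(v[1],v[0])); r=np.hypot(*v)
for a in np.arange(-87,-142,-5):
    t=np.r_[c+(r*np.array([np.cos(np.radians(a)),np.sin(np.radians(a))])),p[2]]
    s=T.T@(t-p); print(a,s.round(4),round(-(a-a0),1))
```

```text
[0.4992 0.0856 0.1303] 7.77782915696107 [0.0492227  0.48710948 2.05833172] 0.01391601653089654
0.07870652431871074 -82.34767178973797
-87 [-0.      0.0003 -0.0064] 4.7
-92 [-0.      0.0011 -0.0132] 9.7
-97 [-0.      0.0026 -0.0199] 14.7
-102 [-0.      0.0046 -0.0265] 19.7
-107 [-0.      0.0072 -0.0328] 24.7
-112 [-0.      0.0104 -0.0389] 29.7
-117 [-0.      0.0141 -0.0447] 34.7
-122 [-0.      0.0182 -0.0502] 39.7
-127 [-0.      0.0228 -0.0553] 44.7
-132 [-0.      0.0279 -0.0599] 49.7
-137 [-0.      0.0333 -0.0641] 54.7
```

step_arm(
  deltas=[
    [-1, -0.001, 0.0003, -0.0064, 4.7],
    [-1, -0.001, 0.0011, -0.0132, 9.7],
    [-1, -0.001, 0.0026, -0.0199, 14.7],
    [-1, -0.001, 0.0046, -0.0265, 19.7],
    [-1, -0.001, 0.0072, -0.0328, 24.7],
    [-1, -0.001, 0.0104, -0.0389, 29.7],
    [-1, -0.001, 0.0141, -0.0447, 34.7],
    [-1, -0.001, 0.0141, -0.0447, 34.7],
  ],
  newtons=25,
)

```text
time_s: 14.25
tool_pos: [0.4527, 0.0933, 0.1305]
tool_rot: [29.1, 90.0, 2.2]
force: [3.2, 0.5, -6.8]
grip_width: 0.0131
```

Run:
```python
from arc import *
p,T,o=tool(); print(p.round(4),jaw_yaw(T),o['force'],o['wrist_torque'],o['grip_width'])
c=np.array([.4887,.1636]); v=p[:2]-c; print(np.hypot(*v),np.degrees(np.arctan2(v[1],v[0])))
j0=jaw_yaw(T); a0=np.degrees(np.arctan2(v[1],v[0])); r=.0782
for a in (-121,-125,-129,-133,-137,-139,-141):
    t=np.r_[c+(r*np.array([np.cos(np.radians(a)),np.sin(np.radians(a))])),p[2]]
    s=T.T@(t-p); print(a,s.round(4),round(-(a-a0),1))
```

```text
[0.4527 0.0933 0.1305] -26.87120405753619 [ 3.19036855  0.46640118 -6.84076456] [ 0.12189725 -0.73825093 -0.07959614] 0.013136688698942413
0.07895320608513837 -117.15032736582273
-121 [-0.      0.001  -0.0052] 3.8
-125 [-0.      0.0015 -0.0107] 7.8
-129 [-0.      0.0025 -0.016 ] 11.8
-133 [-0.      0.0038 -0.0213] 15.8
-137 [-0.      0.0055 -0.0265] 19.8
-139 [-0.      0.0065 -0.0291] 21.8
-141 [-0.      0.0076 -0.0316] 23.8
```

step_arm(
  deltas=[
    [-1, 0.001, 0.0008, -0.0052, 3.8],
    [-1, 0.001, 0.0013, -0.0107, 7.8],
    [-1, 0.001, 0.0023, -0.016, 11.8],
    [-1, 0.001, 0.0036, -0.0213, 15.8],
    [-1, 0.001, 0.0053, -0.0265, 19.8],
    [-1, 0.001, 0.0053, -0.0265, 19.8],
  ],
)

```text
time_s: 15.0
tool_pos: [0.4317, 0.1091, 0.1303]
tool_rot: [-51.5, 89.9, -98.1]
force: [0.8, -4.2, 0.5]
grip_width: 0.0128
```

Run:
```python
from arc import *
p,T,o=tool(); print(p.round(4),jaw_yaw(T),o['force'],o['wrist_torque'],o['grip_width'])
c=np.array([.4887,.1636]); v=p[:2]-c; print(np.hypot(*v),np.degrees(np.arctan2(v[1],v[0])))
j0=jaw_yaw(T); a0=np.degrees(np.arctan2(v[1],v[0])); r=.0785
for a in (-138,-139,-140,-141,-142,-143,-144):
    t=np.r_[c+(r*np.array([np.cos(np.radians(a)),np.sin(np.radians(a))])),p[2]]
    s=T.T@(t-p); print(a,s.round(4),round(-(a-a0),1))
```

```text
[0.4317 0.1091 0.1303] -46.6311509137011 [ 0.83109604 -4.20155153  0.49637867] [-0.82114908 -0.08381158 -0.01007765] 0.012803648394877111
0.07886895643230263 -136.27292987779387
-138 [-0.      0.0004 -0.0024] 1.7
-139 [-0.      0.0004 -0.0037] 2.7
-140 [-0.      0.0005 -0.0051] 3.7
-141 [-0.      0.0006 -0.0065] 4.7
-142 [-0.      0.0007 -0.0078] 5.7
-143 [-0.      0.0009 -0.0092] 6.7
-144 [-0.      0.001  -0.0106] 7.7
```

step_arm(
  deltas=[
    [-1, 0, 0.0002, -0.0024, 1.7],
    [-1, 0, 0.0003, -0.0037, 2.7],
    [-1, 0, 0.0004, -0.0051, 3.7],
    [-1, 0, 0.0005, -0.0065, 4.7],
    [-1, 0, 0.0006, -0.0078, 5.7],
    [-1, 0, 0.0006, -0.0078, 5.7],
  ],
)

```text
time_s: 15.75
tool_pos: [0.4268, 0.1149, 0.1303]
tool_rot: [-54.5, 89.9, -106.9]
force: [0.6, -5.3, 2.0]
grip_width: 0.0131
```

Run:
```python
from arc import *
p,T,o=tool(); print(p.round(4),jaw_yaw(T),o['force'],o['wrist_torque'],o['grip_width'])
c=np.array([.4887,.1636]); v=p[:2]-c; print(np.hypot(*v),np.degrees(np.arctan2(v[1],v[0])))
j0=jaw_yaw(T); a0=np.degrees(np.arctan2(v[1],v[0])); r=.0785
for a in (-142,-143,-144,-145):
    t=np.r_[c+(r*np.array([np.cos(np.radians(a)),np.sin(np.radians(a))])),p[2]]
    s=T.T@(t-p); print(a,s.round(4),round(-(a-a0),1))
```

```text
[0.4268 0.1149 0.1303] -52.42093974817619 [ 0.55081186 -5.25903183  2.0236597 ] [-1.19515698 -0.04656741 -0.04308565] 0.013068878941203635
0.0788100493581748 -141.79765971572877
-142 [-0.      0.0003 -0.0003] 0.2
-143 [-0.      0.0003 -0.0017] 1.2
-144 [-0.      0.0003 -0.003 ] 2.2
-145 [-0.      0.0004 -0.0044] 3.2
```

step_arm(
  deltas=[
    [-1, 0, 0.0002, -0.0017, 1.2],
    [-1, 0, 0.0002, -0.003, 2.2],
    [-1, 0, 0.0003, -0.0044, 3.2],
    [-1, 0, 0.0003, -0.0044, 3.2],
  ],
)

```text
time_s: 16.25
tool_pos: [0.4256, 0.1165, 0.1303]
tool_rot: [-11.3, 89.7, -66.9]
force: [5.0, -10.3, -0.9]
grip_width: 0.0128
```

Run:
```python
from arc import *
p,T,o=tool(); print(p.round(4),jaw_yaw(T),o['force'],o['wrist_torque'],o['grip_width'])
c=np.array([.4887,.1636]); v=p[:2]-c; print(np.hypot(*v),np.degrees(np.arctan2(v[1],v[0])))
plan([*(p[:2]),.25])
```

```text
[0.4256 0.1165 0.1303] -55.664792469133765 [  4.96796755 -10.33071878  -0.90572345] [-2.12653    -0.84153258  0.11804242] 0.01276131163180604
0.07875120395107142 -143.23436875016907
plan [-1.197e-01 -1.000e-04  6.000e-04] turn 0 from [0.4256 0.1165 0.1303] jaw -55.66 q [ 27.  -1. -45. 118.  -0.  62. -74.]
```

step_arm(
  deltas=[
    [-1, 0, 0, 0.002, 0],
    [0, 0, 0, 0.002, 0],
    [0, 0, 0, 0.002, 0],
    [0, -0.05, 0, 0.002, 0],
    [0, -0.1, 0, 0.002, 0],
    [0, -0.136, -0.01, 0.05, -20],
    [0, -0.136, -0.0194, 0.1105, -41.7],
    [0, -0.136, -0.0194, 0.1105, -41.7],
    [0, -0.136, -0.0194, 0.1105, -41.7],
    [0, -0.136, -0.0194, 0.1105, -41.7],
    [0, -0.136, -0.0194, 0.1105, -41.7],
  ],
)

```text
time_s: 17.62
tool_pos: [0.4706, 0.0185, 0.2661]
tool_rot: [118.5, 90.0, 104.5]
force: [-0.0, 0.6, 0.5]
grip_width: 0.0435
```

```bash
cat > chk.py <<'E'
from h import *
import sys
p,T,o=tool(); print(p.round(4),jaw_yaw(T).round(2))
m,pic,d=cam('wrist'); save(sys.argv[1],pic[:260]); W=cloud(m,d)
P=W.reshape(-1,3); P=P[~np.isnan(P[:,0])]
c=np.array([.4887,.1636]); r=np.hypot(*(P[:,:2]-c).T)
k=(r>.066)&(r<.092)&(P[:,2]>.136)&(P[:,2]<.15); q=P[k]
if len(q):
    v=q.mean(0)[:2]-c; la=np.degrees(np.arctan2(v[1],v[0])); print('lever',len(q),q.mean(0),np.ptp(q,axis=0),np.hypot(*v),la)
k=(r<.025)&(P[:,2]>.1305)&(P[:,2]<.139); q=P[k]; x=q[:,:2]-q[:,:2].mean(0); v=np.linalg.svd(x,full_matrices=False)[2][0]; ha=np.degrees(np.arctan2(v[1],v[0]))%180; print('ridge',len(q),q.mean(0),ha)
print('spindle',np.radians(76-ha),'locknut',np.radians(ha-150-la))
k=(r>.026)&(r<.13)&(P[:,2]>.119)&(P[:,2]<.13)&(P[:,1]>.17); q=P[k]; print('spanner',len(q),cv2.minAreaRect(q[:,:2].astype(np.float32)*1000) if len(q)>5 else '', np.median(q[:,2]) if len(q) else '')
E
python3 chk.py w7.png
```

```text
[0.4706 0.0185 0.2661] -14.02
lever 217 [0.4288835  0.11515164 0.14091056] [0.01345807 0.01328456 0.0076127 ] 0.07697569319756085 -140.99426459811187
ridge 424 [0.48961027 0.1636029  0.13244927] 72.77006644650518
spindle 0.05637297512912496 locknut 1.1128975220602029
spanner 289 ((494.7798156738281, 188.17303466796875), (9.383474349975586, 33.710693359375), 75.37222290039062) 0.12314160192787421
```

Run:
```python
from h import *
plan([.512,.2601,.20],-14); plan([.512,.2601,.1345],-14)
```

```text
plan [ 0.0662  0.2446 -0.0183] turn 0.0 from [0.4706 0.0183 0.2661] jaw -14.0 q [ 30.  -3. -34. 104.  -2.  79. -17.]
plan [ 0.1317  0.2446 -0.0183] turn 0.0 from [0.4706 0.0183 0.2661] jaw -14.0 q [ 30.  -3. -34. 104.  -2.  79. -17.]
```

step_arm(
  deltas=[
    [0, 0, 0.06, -0.005, 0],
    [0, 0.02, 0.12, -0.01, 0],
    [0, 0.04, 0.18, -0.015, 0],
    [0, 0.066, 0.2446, -0.0183, 0],
    [0, 0.066, 0.2446, -0.0183, 0],
    [0, 0.066, 0.2446, -0.0183, 0],
    [0, 0.1, 0.2446, -0.0183, 0],
    [0, 0.1, 0.2446, -0.0183, 0],
  ],
)

```text
time_s: 18.68
tool_pos: [0.5112, 0.2562, 0.1649]
tool_rot: [-116.2, 89.8, -130.4]
force: [-0.3, -0.9, -0.0]
grip_width: 0.0437
```

Run:
```python
from h import *
plan([.512,.2601,.1345],-14)
m,pic,d=cam('wrist'); W=cloud(m,d); s,q,e=cam('scene'); 
save('c8.png',np.hstack([pic[150:350,160:480],cv2.resize(q[150:250,220:350],(320,200))]))
```

```text
plan [ 0.0303  0.004  -0.0001] turn -0.13 from [0.5112 0.2562 0.1649] jaw -14.13 q [ 10.  18. -47.  99.  14.  70. -54.]
```

View pics/c8.png

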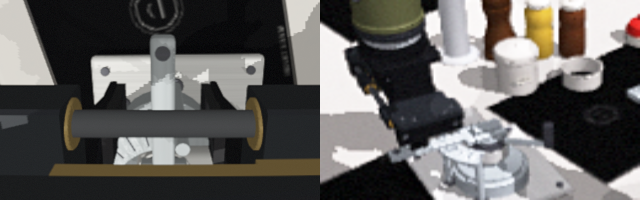

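step_arm(
  deltas=[
    [0, 0.015, 0.004, 0, 0],
    [0, 0.03, 0.004, 0, 0],
    [0, 0.03, 0.004, 0, 0],
    [0, 0.03, 0.004, 0, 0],
    [-1, 0.03, 0.004, 0, 0],
    [-1, 0.03, 0.004, 0, 0],
    [-1, 0.03, 0.004, 0, 0],
    [-1, 0.03, 0.004, 0, 0],
  ],
  newtons=45,
)

```text
time_s: 19.77
tool_pos: [0.5127, 0.2634, 0.1363]
tool_rot: [-7.6, 90.0, -21.5]
force: [-0.6, 0.4, 0.5]
grip_width: 0.0155
```

Run:
```python
from h import *
p,T,o=tool(); print(p.round(4),jaw_yaw(T),o['force'],o['wrist_torque'],o['grip_width'])
```

```text
[0.5127 0.2634 0.1363] -13.921752451142517 [-0.61626927  0.37599533  0.47871743] [-0.08969382 -0.05790974 -0.01509431] 0.01549954214807033
```

step_arm(
  deltas=[
    [-1, -0.006, 0, 0, 0],
    [-1, -0.012, 0, 0, 0],
    [-1, -0.018, 0, 0, 0],
    [-1, -0.026, 0, 0, 0],
    [-1, -0.05, 0, 0, 0],
    [-1, -0.1, 0, 0, 0],
    [-1, -0.145, 0, 0, 0],
    [-1, -0.145, 0, 0, 0],
  ],
)

```text
time_s: 20.78
tool_pos: [0.5143, 0.2658, 0.2866]
tool_rot: [39.7, 89.5, 25.8]
force: [-0.1, 0.0, -1.9]
grip_width: 0.0154
```

Run:
```python
from h import *
print(monitor.get_obs()['force'])
plan([.4715,.0145,.28],-14)
```

```text
[-0.06798187  0.03682534 -1.87936946]
plan [ 0.0052 -0.2543  0.0187] turn 0.12 from [0.5143 0.2658 0.2866] jaw -13.88 q [ 11.  13. -48.  89.  10.  82. -51.]
```

step_arm(
  deltas=[
    [-1, 0, -0.06, 0.005, 0],
    [-1, 0, -0.12, 0.01, 0],
    [-1, 0, -0.18, 0.015, 0],
    [-1, 0, -0.254, 0.0187, 0],
    [-1, 0, -0.254, 0.0187, 0],
    [-1, 0, -0.254, 0.0187, 0],
    [-1, 0, -0.254, 0.0187, 0],
  ],
)

```text
time_s: 21.65
tool_pos: [0.4699, 0.0146, 0.2811]
tool_rot: [100.6, 90.0, 86.9]
force: [-0.3, 0.4, -1.5]
grip_width: 0.0157
```

```bash
python3 chk.py w9.png
python3 - <<'E'
from h import *
plan([.453,-.2030,.15],-4.0)
E
```

```text
[0.4699 0.0146 0.2811] -13.74
lever 190 [0.42898811 0.11480974 0.14075964] [0.0131212  0.01272666 0.00653491] 0.07711030960403016 -140.74792673522012
ridge 381 [0.48960794 0.16352778 0.13253013] 73.46275973827782
spindle 0.04428319648121461 locknut 1.1206878939283258
spanner 0  
plan [ 0.1309 -0.2155  0.0352] turn -9.72 from [0.4699 0.0146 0.2811] jaw -13.72 q [ 34.  -4. -37. 103.  -2.  80. -16.]
```

step_arm(
  deltas=[
    [-1, 0, -0.06, 0.01, -5],
    [-1, 0, -0.12, 0.02, -9.7],
    [-1, 0.04, -0.17, 0.03, -9.7],
    [-1, 0.09, -0.2155, 0.0352, -9.7],
    [-1, 0.13, -0.2155, 0.0352, -9.7],
    [-1, 0.18, -0.2155, 0.0352, -9.7],
    [-1, 0.21, -0.2155, 0.0352, -9.7],
    [-1, 0.21, -0.2155, 0.0352, -9.7],
    [-1, 0.21, -0.2155, 0.0352, -9.7],
  ],
)

```text
time_s: 22.82
tool_pos: [0.4536, -0.2048, 0.0724]
tool_rot: [-11.7, 89.9, -15.9]
force: [-0.0, -0.1, -0.0]
grip_width: 0.0155
```

Run:
```python
from h import *
plan([.453,-.2020,.0265],-4.0)
m,pic,d=cam('side'); save('c10.png',cv2.resize(pic[200:360,230:450],None,fx=2.5,fy=2.5))
```

```text
plan [ 0.0459  0.0028 -0.0009] turn -0.13 from [ 0.4536 -0.2048  0.0724] jaw -4.13 q [ 43.  10. -24. 115.   5.  56.  13.]
```

View pics/c10.png

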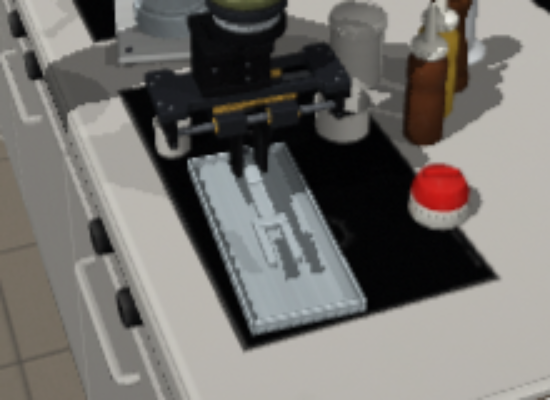

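step_arm(
  deltas=[
    [-1, 0.02, 0.002, 0, 0],
    [-1, 0.036, 0.002, 0, 0],
    [-1, 0.042, 0.002, 0, 0],
    [-1, 0.0455, 0.002, 0, 0],
    [-1, 0.0455, 0.002, 0, 0],
    [0, 0.0455, 0.002, 0, 0],
    [0, 0.0455, 0.002, 0, 0],
    [0, 0.0455, 0.002, 0, 0],
    [0, -0.01, 0.002, 0, 0],
    [0, -0.07, 0.002, 0, 0],
    [0, -0.13, -0.05, 0, 0],
    [0, -0.2, -0.1, 0, 0],
  ],
)

```text
time_s: 24.38
tool_pos: [0.4459, -0.282, 0.2404]
tool_rot: [-82.4, 90.0, -86.6]
force: [1.1, -0.8, -0.1]
grip_width: 0.0433
```

step_arm(
  deltas=[
    [0, 0, 0, 0, 0],
    [0, 0, 0, 0, 0],
    [0, 0, 0, 0, 0],
  ],
)

```text
time_s: 24.75
tool_pos: [0.4459, -0.2796, 0.237]
tool_rot: [147.3, 89.8, 143.2]
force: [0.9, 0.5, -0.0]
grip_width: 0.0437
```

Run:
```python
from h import *
o=monitor.get_obs(); print(o['tool_pos'],o['force'],o['time_s'])
m,pic,d=cam('wrist'); save('w11.png',pic[:260,120:560]); W=cloud(m,d)
def rect(t,lo):
    r=regions_of('wrist',t)[0]; P=W[r['pixels']]; P=P[~np.isnan(P[:,0])&(P[:,2]>lo)]
    print(t,r['p'],len(P),cv2.minAreaRect(P[:,:2].astype(np.float32)*1000),np.percentile(P[:,2],[5,50,95]).round(4)); return P
P=rect('spanner',.009); rect('tray',.0)
q=P[:,:2]-P[:,:2].mean(0); v=np.linalg.svd(q,full_matrices=False)[2][0]; s=q@v*np.sign(v[1])
for lo in np.arange(-.075,.075,.025):
    k=(s>=lo)&(s<lo+.025); print(round(lo,3),np.median(P[k,2]).round(4))
m,pic,d=cam('scene'); save('s11.png',pic)
```

```text
[ 0.44591536 -0.27955391  0.23697181] [ 0.87266201  0.4761765  -0.00532947] 24.75
spanner 0.94 1728 ((450.06195068359375, -252.14605712890625), (148.34812927246094, 32.372249603271484), 86.08735656738281) [0.012  0.0138 0.018 ]
tray 0.65 16436 ((461.57843017578125, -249.9282989501953), (257.1484375, 114.52761840820312), 85.91173553466797) [0.0021 0.0035 0.0139]
-0.075 0.0132
-0.05 0.0132
-0.025 0.0133
0.0 0.0134
0.025 0.0171
0.05 0.017
```

View pics/w11.png

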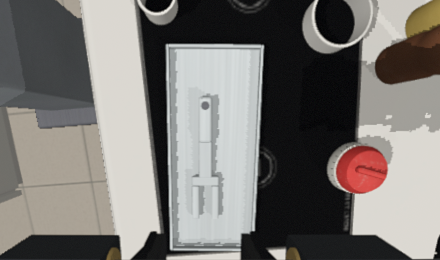

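The spanner lies flat in the tray: it is at (205,155) in the picture, jaw top at z=0.013 and handle top at 0.017, and both ends are well inside the walls. The arm is clear of everything, so I'm handing in.

```bash
python3 -c "
from cell import env; print(env.sign_off())"
```

```text
the job is handed in; nothing more can be done
None
```

The job is done and handed in at about 25 s of the 72 s. I fitted the spanner over the spindle head, swung it clockwise until the handle met the stop pin (about 5 N) and let go. I then turned the locknut by its lever pin until the force jumped to about 11 N at its stop. Last, I lifted the spanner off and laid it back in its tray.

**Spindle and locknut:** after the spanner was lifted off, the wrist camera put the spindle at about +0.04 rad and the locknut at about 1.12 rad. The spindle figure uses a press yaw of -14° that I estimated from one base edge, so it could be off by a degree or so.

**Spanner:** it lies flat on the tray floor, with its jaw top at 13 mm and handle top at 17 mm as at the start. It is roughly 12 mm off the tray's centreline and well inside the walls.

**Other things:** the arm ended clear and touching nothing. I did not measure the bystanders again at the end; none I could see looked moved in the last pictures. No check failed. The small disagreements were a camera sideways bias of about 0.6 mm and about 3° of free play in the spindle.

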